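Take up a ratchet side clamp by four clicks and hold it

ROBOT

A 6-joint arm with a two-finger parallel gripper is mounted at the origin on the work surface. World frame = base frame: x ahead of the robot, y to its left, z up, the work surface at z = 0. Lengths are in mm, angles in rad, forces in N, time in s.
With the tool pointing down it reaches from about 275 to 825 mm from the base axis. Payload 4.9 kg.
Tool frame: the origin (TCP) lies at the very end of the fingers, on their centre line; the grasp point (between the pads) lies 19 mm behind it; z points along the fingers, y is the line along which they close (so a half turn about z gives the same grasp; the last joint's range is limited). The gripper opens to 85 mm and grips with 20 to 120 N. Pads are 22 mm wide; open, the fingers measure 114 mm over their backs; the gripper's body (76 mm by 85 mm) begins 54 mm behind the grasp point. The pads swing forward as they close: fully open they stand 13 mm farther back than shut.
Start: joints at [-0.134, 0.326, -0.193, 1.052, 0, 1.437], TCP at [550.017, 0.009, 231.281] pointing down, gripper open.
Joint ranges: [-2.65, 2.65], [-0.97, 1.79], [-1.3, 1.35], [-1.93, 2.1], [-1.47, 1.37], [-3.14, 3.14]. Speed limits (rad/s): [2.57, 2.57, 3.14, 3.14, 3.14, 3.14].

INTERFACE

Orientations are given as [roll, pitch, yaw] about the fixed x, y, z axes, in that order (R = Rz(yaw) Ry(pitch) Rx(roll)).
In Python, from bench import bot, imaging gives the robot as it stands (bot), with the cameras (imaging). Calls block until the motion is done:
- bot.move_ptp(position, orientation): joint-space move of the TCP to a pose.
- bot.movel(position, rot=None, max_speed=150, threshold=None): straight line of the TCP; rot=None keeps the orientation; max_speed is the mean speed in mm/s. With threshold (N) it stops when the force on the tool has changed by that much, and returns True; else False.
- bot.move_j(angles): joint-space move.
- bot.grip(opening, effort=None): opening from 0.0 (shut) to 1.0 (fully open); effort is the grip in N (None keeps the last); returns when the fingers have stopped.
- bot.dwell(seconds).
- bot.solve_ik(position, orientation): joint angles nearest the present ones, or None.
- bot.get_state(): the state.
- imaging.capture(name): name is "scene" or "side" or "wrist"; returns the picture (420x560x3 uint8, blue, green, red); there is no depth.
- imaging.camera_model(name): a dict with "K" (3x3 intrinsics, pixels), "position" and "rotation" of the camera in the world. Camera axes: x right, y up, looking along -z (the intrinsics and any distortion apply to the point x, -y, -z); pixel columns grow to the right and rows downward; lengths in mm; the calibration is good to about 2 mm. A picture is of the moment at which its call begins: read the wrist's pose just before it. camera_model takes no time and is no camera call; for the wrist camera it gives the pose at the moment of the call.
A pose or a line that the arm cannot do raises bot.IKError and nothing moves.
- bot.sign_off(): hands the job in; it is judged then, once.
The state is a dict: "t": time; "qpos": joint angles; "joint_velocities": joint speeds; "effort": joint torques, N m; "tcp_pos": TCP position; "orientation": TCP orientation; "contact_force": force on the tool from outside, world axes, zero at the start; "wrist_torque": the same for the moment, N m; "opening": opening from 0.0 (shut) to 1.0 (fully open); "gripper_force": force on a finger pad.
Only numpy, scipy, OpenCV 4.12 (cv2) and the standard library are available. Lean on these libraries where they do the work, as an engineer would, in place of code of your own. Each camera call takes 0.05 s, during which the arm holds its last target. There are 200 camera calls.

TASK

Take the loose operating bar out of its cradle and push its thin end right through the eye of the ratchet side clamp on the fixture plate, until the bar's collar is up against the boss. Then swing the bar anticlockwise (seen from above) until the ratchet has clicked four times, no more, and finish still gripping the bar there in the eye and holding it steady just past the fourth click, before the fifth, so that the bar and not the pawl carries the spring load while the frame is being clamped. Leave everything else where it is.

Things in the scene. Friction and masses are not known exactly. Their poses are not given: they have to be found in the camera images.
- bar: Loose steel operating bar, 240 mm, 0.3 to 0.45 kg, level in its cradle. Origin on its axis at the middle of the dark ribbed grip; x runs along the bar to the nose. Grip: 22 mm thick, x = -55 to 55 mm. Bright shank: 12 mm thick, x = 55 to 175 mm, then a nose tapering to 6 mm at x = 185. A 21 mm collar at x = 123 to 129 mm stops against the boss when the bar is home. Balance point about x = 35 mm
- bar_grip (a point): Where to take the bar, on its axis 25 mm in front of the middle of its grip (x = +25 mm; 160 mm behind the tip of the nose); jaws close across the 22 mm grip, from above. The bar lifts straight up out of the cradle
- bar_nose (a point): The end of the bar's tapered nose, on the bar's axis
- cradle: Fixed aluminium cradle under the bar: base 190 x 50 x 6 mm and two V-notched uprights 10 mm thick and 40 mm wide, at x = -42 mm (under the grip's rear) and x = 100 mm (under the shank). Origin on the table under the middle of the bar's grip; the bar's axis lies 45 mm up, along the cradle's x. It stands at the robot's left or right, the nose end farther from the robot
- eye_mouth (a point): Centre of the eye's mouth, 80 mm above the table; its x axis is level and points into the bore. The eye is a hole 16 mm across, chamfered 3 mm at the mouth, right through a steel boss 44 mm long along the bore, 36 mm wide, 38 mm high, on the ratchet's shaft. The mouth faces roughly towards the robot, and turns with the ratchet
- ratchet_axis (a point): Point on the ratchet's upright turning axis, 22 mm inside the mouth of the eye and at its height, 80 mm above the table; it does not turn. A return spring (0.6 N m/rad from 0), friction (0.28 N m) and the pawl resist the turning, in all up to about 1.3 N m
- ratchet (a joint): Ratchet angle, rad, growing anticlockwise seen from above, its only free way. 24 saw teeth, 0.262 rad (15 degrees) each. 0: pawl behind the first tooth; starts at 0.02 to 0.15. Resistance climbs before each click and drops at it: clicks at about 0.21, 0.47, 0.73, 1.00 (fourth), 1.26. Let go, it falls back to the last tooth (fourth: 1.047); a click too many cannot be undone
- fixture: Fixed black plate, 12 mm thick, with the ratchet side clamp and beyond it a 160 mm aluminium frame and four opened toggle clamps (130 mm high). Origin on the table under the ratchet's axis; x points to the frame. With the ratchet at 0 the eye's x axis is 0.60 rad clockwise of it. On the robot's side of the ratchet nothing is over 55 mm high but the boss (99 mm, screw on top to 108 mm)
- capscrew: bystander, a loose black socket cap screw lying down, 68 mm long, head 18 mm across; origin under its head's end
- hexkey: bystander, an L-shaped black hex key lying flat, 125 by 40 mm, 8 mm thick; origin under the middle of its long arm
- stepblock: bystander, a black steel step block like a small staircase, 48 x 30 mm, 40 mm high; origin under its centre
- dowel: bystander, a plain steel dowel lying down, 90 mm long, 16 mm thick, with no collar and no grip; origin under its middle
- toolholder: bystander, a steel taper tool holder standing on its nose, 63 mm across, 135 mm high; origin under its centre
- oilbottle: bystander, a white plastic bottle, 60 mm across, 170 mm high; origin under its centre
- brush: bystander, a chip brush lying down along its own x axis; origin under its middle

How it is judged (in metres and radians):
On the way, in this order (a step that is already met when the one before it is completed fails the run):
1. the gripped bar is through the eye up to its collar, before the first click (x of bar_nose in the frame of eye_mouth between 0.05 and 0.062 m and y of bar_nose in the frame of eye_mouth between -0.008 and 0.008 m and z of bar_nose in the frame of eye_mouth between -0.008 and 0.008 m and angle between the x axis of bar and the x axis of eye_mouth, either way round below 0.2 rad and contact force between the fingers and bar above 10 N and value of joint ratchet below 0.2 rad), for 0.1 s.
2. with the bar in the eye, the ratchet has clicked four times (x of bar_nose in the frame of eye_mouth between 0.05 and 0.062 m and y of bar_nose in the frame of eye_mouth between -0.008 and 0.008 m and z of bar_nose in the frame of eye_mouth between -0.008 and 0.008 m and angle between the x axis of bar and the x axis of eye_mouth, either way round below 0.2 rad and contact force between the fingers and bar above 10 N and value of joint ratchet between 1.067 and 1.249 rad), for 0.2 s.
At the end, for the whole second after the job is handed in: Bar through the eye to its collar (nose 50 to 62 mm past the mouth), gripped (over 10 N) and held still with the ratchet between 1.067 and 1.249 rad: lifted off the fourth tooth, the fifth not reached; the bar loads the eye (over 1.5 N) and the fingers do not touch the clamp (all of step 2 and velocity of joint ratchet between -0.05 and 0.05 rad/s and contact force between bar and fixture above 1.5 N and contact force between the fingers and fixture below 1 N); the arm keeps its last pose, push and grip.
It fails at once if a fifth click (value of joint ratchet above 1.289 rad).
It fails at once if a bystander disturbed (distance of any of capscrew, hexkey, stepblock, dowel, toolholder, oilbottle, brush from where it was at the start of the episode above 0.02 m).
It also fails if it takes over 72 s, if anything falls off the work surface, if the arm or the gripper's body presses on something with over 40 N, if the wrist force passes 120 N, or if a joint passes its speed limit or range.

## Working session

There is one attempt and no reset: what is moved stays moved. The work goes in short steps, each a Python script; the robot and the scene stay as the last script left them, time stands still between calls to the robot, and variables do not carry over. Pictures are saved under pics/ and viewed, at most 10 in all, crops included, and the job is handed in when it is done.

```bash
ls; mkdir -p pics; python3 - <<'E'
from bench import bot, imaging
import cv2,numpy as np
for n in("scene","side"):
    im=imaging.capture(n); cv2.imwrite(f"pics/{n}0.png",im); m=imaging.camera_model(n); print(n,{k:(np.round(v,3).tolist() if not isinstance(v,str) else v) for k,v in m.items()})
w=imaging.camera_model("wrist");im=imaging.capture("wrist");cv2.imwrite("pics/wrist0.png",im);print(w)
s=bot.get_state();print(s)
E
```

```text
bench.py
pics
scene {'K': [[538.239, 0.0, 273.561], [0.0, 538.239, 212.445], [0.0, 0.0, 1.0]], 'position': [1503.325, 901.479, 1246.023], 'rotation': [0.858, -0.017, 2.361]}
side {'K': [[459.085, 0.0, 281.07], [0.0, 459.085, 210.879], [0.0, 0.0, 1.0]], 'position': [158.486, 985.189, 831.913], 'rotation': [0.964, 0.004, -2.816]}
{'K': array([[292.00899155,   0.        , 280.06014244],
       [  0.        , 292.00899155, 212.40772477],
       [  0.        ,   0.        ,   1.        ]]), 'position': array([550.87950013,  71.30773401, 373.08440632]), 'rotation': array([-0.28504078,  0.00063584,  0.00069303])}
{'t': 0.15, 'qpos': array([-1.34207396e-01,  3.26784116e-01, -1.93334994e-01,  1.05198543e+00,
        5.08968905e-06,  1.43659280e+00]), 'joint_velocities': array([ 0.00115791, -0.00160764,  0.00232154, -0.00046228,  0.00063055,
       -0.00010945]), 'effort': array([ 1.04211274e-03, -4.43704247e+01,  2.62664723e+01,  1.04285317e-02,
       -1.23322516e-04, -3.51401161e-05]), 'tcp_pos': array([5.49574152e+02, 6.64409613e-02, 2.30683283e+02]), 'orientation': array([-3.14029688e+00, -1.80084755e-04,  1.57079234e+00]), 'contact_force': array([ 0.10600877, -0.57653901, -0.12020155]), 'wrist_torque': array([-0.02180998, -0.03289469,  0.03068768]), 'gripper_force': 0.0, 'opening': 1.0020533054838454}
```

View pics/scene0.png

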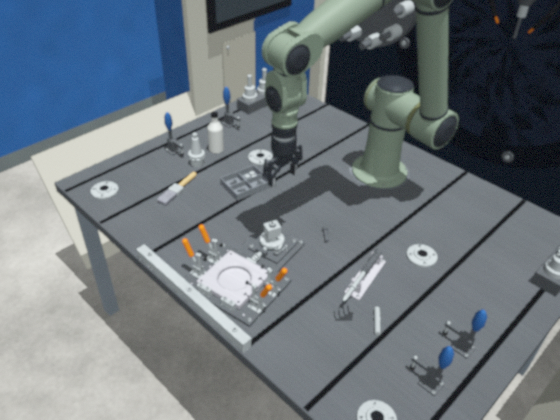

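View pics/side0.png

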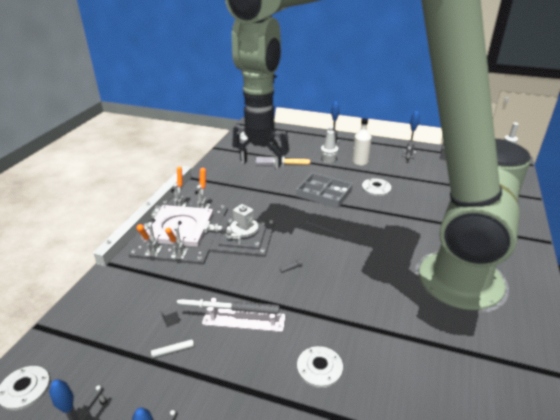

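The scene view shows the cradle with the bar at about (365,275), boss at (272,232), dowel at (377,320) and cap screw at (325,235). The side view shows the bar from (180,302, nose) to (280,310), and the boss at (242,213).

```bash
cat > h.py <<'E'
from bench import bot, imaging
import cv2,numpy as np
from scipy.spatial.transform import Rotation as R
def rays(m,uv):
    uv=np.atleast_2d(np.asarray(uv,float));K=m["K"]
    d=np.c_[(uv[:,0]-K[0,2])/K[0,0],-(uv[:,1]-K[1,2])/K[1,1],-np.ones(len(uv))]
    return np.asarray(m["position"]),R.from_euler("xyz",m["rotation"]).apply(d)
def plane(m,uv,z):
    p,d=rays(m,uv);return p+d*((z-p[2])/d[:,2])[:,None]
def project(m,P):
    q=R.from_euler("xyz",m["rotation"]).inv().apply(np.atleast_2d(P)-m["position"]);K=m["K"]
    return np.c_[K[0,0]*q[:,0]/-q[:,2]+K[0,2],K[1,1]*-q[:,1]/-q[:,2]+K[1,2]]
def tri(ms,uvs):
    A=np.zeros((3,3));b=np.zeros(3)
    for m,uv in zip(ms,uvs):
        p,d=rays(m,uv);d=d[0]/np.linalg.norm(d[0]);M=np.eye(3)-np.outer(d,d);A+=M;b+=M@p
    return np.linalg.solve(A,b)
def st(): 
    s=bot.get_state();print("t%.2f"%s["t"],np.round(s["tcp_pos"],1),np.round(s["orientation"],3),"F",np.round(s["contact_force"],1),"T",np.round(s["wrist_torque"],2),"gf",round(s["gripper_force"],1),"op",round(s["opening"],3));return s
E
python3 - <<'E'
from h import *
sc,sd=imaging.camera_model("scene"),imaging.camera_model("side")
P=lambda a,b:print(np.round(tri([sc,sd],[a,b])))
P((272,232),(242,213))
print(plane(sd,[[180,302],[280,310]],45), plane(sc,[[347,298],[378,258]],45))
print(plane(sc,[[325,235],[377,320],[343,312]],5),plane(sd,[[291,266]],5))
E
```

```text
[608.  17.  82.]
[[628.70999132 341.09320009  45.        ]
 [398.67361728 290.83778801  45.        ]] [[623.19617863 344.40016452  45.        ]
 [427.66175776 308.69768095  45.        ]]
[[434.07569576  99.11614504   5.        ]
 [595.08056354 438.02951754   5.        ]
 [643.29239258 351.37778744   5.        ]] [[433.70662934  96.20493093   5.        ]]
```

```bash
python3 - <<'E'
import cv2
a=cv2.imread("pics/scene0.png")[200:340,160:420];cv2.imwrite("pics/c1.png",cv2.resize(a,None,fx=3,fy=3,interpolation=cv2.INTER_CUBIC))
E
```

```text
(no output)
```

View pics/c1.png

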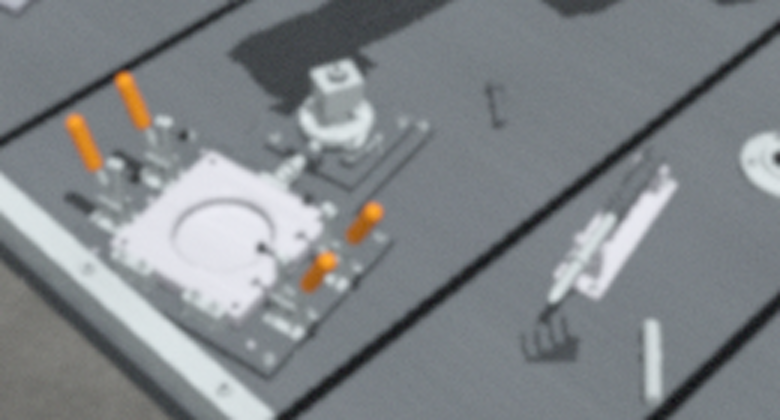

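The crop confirms the boss, with its screw on top, and the cradle with the bar's shank towards lower-left (nose about (348,302) in the full image). Next I take closer wrist views of both.

```bash
python3 - <<'E'
from h import *
pi=np.pi
for p,y in (((472,307,26),.21),((472,307,26),.21+pi),((472,307,26),.21-pi),((510,70,61),-.5),((510,70,61),-.5+pi),((510,-50,61),.6),((510,-50,61),.6+pi),((510,-50,61),.6-pi)):
    q=bot.solve_ik(list(p),[pi,0,y]);print(p,y,None if q is None else np.round(q,2))
import pickle
bot.move_ptp([490,311,230],[pi,0,.21])
m=imaging.camera_model("wrist");im=imaging.capture("wrist");cv2.imwrite("pics/w1.png",im);pickle.dump(m,open("w1.pkl","wb"));st()
bot.move_ptp([480,15,230],[pi,0,0])
m=imaging.camera_model("wrist");im=imaging.capture("wrist");cv2.imwrite("pics/w2.png",im);pickle.dump(m,open("w2.pkl","wb"));st()
a=np.hstack([cv2.imread("pics/w1.png"),cv2.imread("pics/w2.png")]);cv2.imwrite("pics/v1.png",cv2.resize(a,(800,300),interpolation=cv2.INTER_AREA))
E
```

```text
(472, 307, 26) 0.21 [ 0.45  0.57 -0.4   0.6   0.   -2.91]
(472, 307, 26) 3.351592653589793 [ 0.45  0.57 -0.4   0.6   0.    0.24]
(472, 307, 26) -2.931592653589793 [ 0.45  0.57 -0.4   0.6   0.    0.24]
(510, 70, 61) -0.5 [-0.01  0.45 -0.51  0.62  0.   -2.65]
(510, 70, 61) 2.641592653589793 [-0.01  0.45 -0.51  0.62  0.    0.49]
(510, -50, 61) 0.6 [-0.24  0.44 -0.51  0.62  0.    2.3 ]
(510, -50, 61) 3.741592653589793 [-0.24  0.44 -0.51  0.62  0.   -0.84]
(510, -50, 61) -2.541592653589793 [-0.24  0.44 -0.51  0.62  0.   -0.84]
t3.81 [490.1 310.9 230. ] [ 3.142 -0.     0.21 ] F [ 1.1  1.1 -0.4] T [ 0.05 -0.01 -0.  ] gf 0.0 op 1.0
t8.72 [480.  15. 230.] [-3.142  0.     0.   ] F [-0.3 -0.1  0.2] T [-0.01 -0.03  0.01] gf 0.0 op 1.002
```

View pics/v1.png

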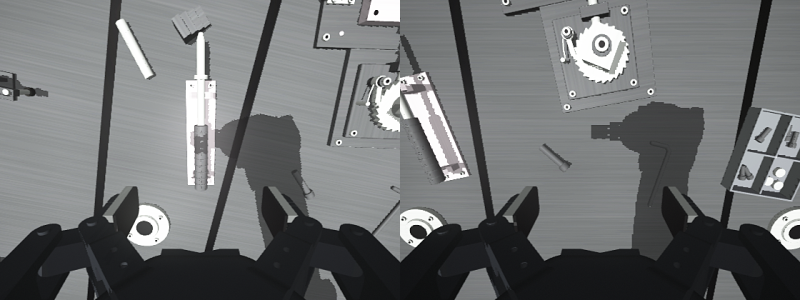

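The left view shows the bar (nose about (202,35), grip to (202,190)) in the cradle, with the step block just past the nose. The right view shows the ratchet wheel and boss at about (602,50).

```bash
python3 - <<'E'
import cv2,numpy as np
a=cv2.imread("pics/w1.png")[30:280,220:350];b=cv2.imread("pics/w2.png")[0:160,190:370]
a=cv2.resize(a,None,fx=2.3,fy=2.3,interpolation=cv2.INTER_CUBIC);b=cv2.resize(b,None,fx=2.7,fy=2.7,interpolation=cv2.INTER_CUBIC)
print(a.shape,b.shape)
c=np.zeros((max(a.shape[0],b.shape[0]),a.shape[1]+b.shape[1],3),np.uint8);c[:a.shape[0],:a.shape[1]]=a;c[:b.shape[0],a.shape[1]:]=b
cv2.imwrite("pics/v2.png",c)
E
```

```text
(575, 299, 3) (432, 486, 3)
```

View pics/v2.png

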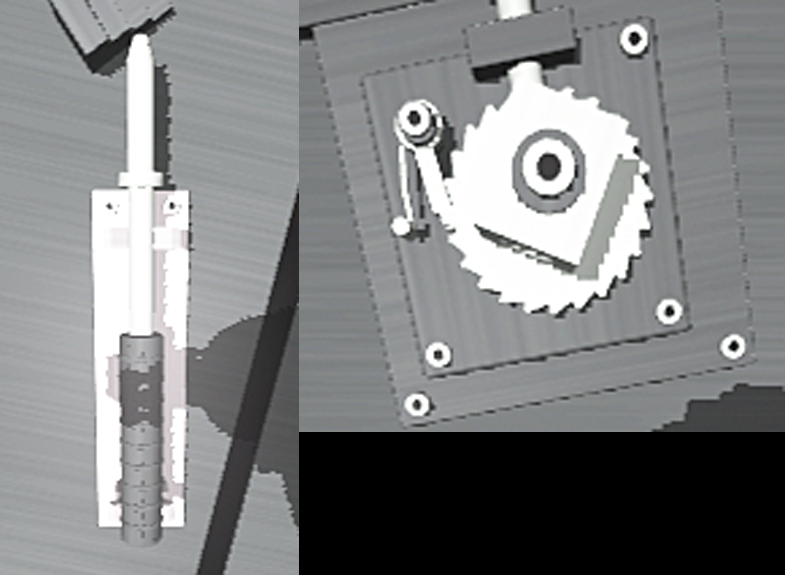

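The bar axis is clean here: nose (280.9,45.2) and front of grip (281.5,175) in w1. The screw ring on the boss is at (282.2,61.5) in w2, and the mouth face is seen only edge-on. I'll compute these points and take an oblique view of the mouth.

```bash
python3 - <<'E'
from h import *
import pickle
w1,w2=[pickle.load(open(f"w{i}.pkl","rb")) for i in(1,2)]
g=cv2.cvtColor(cv2.imread("pics/w1.png"),cv2.COLOR_BGR2GRAY).astype(float)
pts=[]
for r in range(58,102,4):
    row=g[r,262:300]; b=np.where(row>190)[0]; pts.append([262+(b[0]+b[-1])/2,r])
pts=np.array(pts);print(pts[:,0])
k=np.polyfit(pts[:,1],pts[:,0],1);print("col at 45,175:",np.polyval(k,[45,175,266]))
B=plane(w1,[[np.polyval(k,r),r] for r in (45.2,175.2,266.5)],45);print("nose,gripfront,gripend",np.round(B,1),np.linalg.norm(B[0]-B[1]),np.linalg.norm(B[0]-B[2]),"yaw",np.arctan2(*(B[0]-B[1])[1::-1]))
B=plane(w1,[[280.9,45.2],[281.5,175.2],[281.3,266.5]],45);print("by eye",np.round(B,1),"yaw",np.arctan2(*(B[0]-B[2])[1::-1]))
print("axis",plane(w2,[[282.2,61.5]],108))
f=lambda u,v:[190+(u-299)/2.7,v/2.7]
E=plane(w2,[f(365,75),f(430,378),f(690,325)],12);print("plate edge yaw",np.arctan2(*(E[0]-E[1])[1::-1]))
bot.move_ptp([530,17,160],[np.pi,.5,np.pi])
m=imaging.camera_model("wrist");im=imaging.capture("wrist");cv2.imwrite("pics/w3.png",im);pickle.dump(m,open("w3.pkl","wb"));st();print(m["position"],m["rotation"])
u=project(m,[[608,17,80]])[0];print(u)
x,y=int(u[0]),int(u[1]);x0,y0=max(0,x-100),max(0,y-75);print(x0,y0)
cv2.imwrite("pics/v3.png",cv2.resize(im[y0:y0+150,x0:x0+200],None,fx=4,fy=4,interpolation=cv2.INTER_CUBIC))
E
```

```text
[280.  280.  280.  280.  280.  280.  280.  280.5 280.  280.5 280. ]
col at 45,175: [279.86590909 280.75227273 281.37272727]
nose,gripfront,gripend [[638.2 342.   45. ]
 [510.6 313.7  45. ]
 [400.  289.3  45. ]] 130.70874656565255 243.9312228924743 yaw 0.2178240137549093
by eye [[638.4 341.   45. ]
 [510.7 312.9  45. ]
 [400.  289.4  45. ]] yaw 0.21320014377638483
axis [[604.31820162  13.0864892  108.        ]]
plate edge yaw 0.17996281379517015
t11.43 [530.1  17.  160.1] [3.142 0.5   3.141] F [ 0.5  0.1 -1.4] T [ 0.02  0.44 -0.02] gf 0.0 op 0.999
[400.41735816  17.01596878 250.96440402] [-7.85175584e-01  1.02770967e-03  1.57132395e+00]
[280.11491527 240.72036666]
180 165
```

View pics/v3.png

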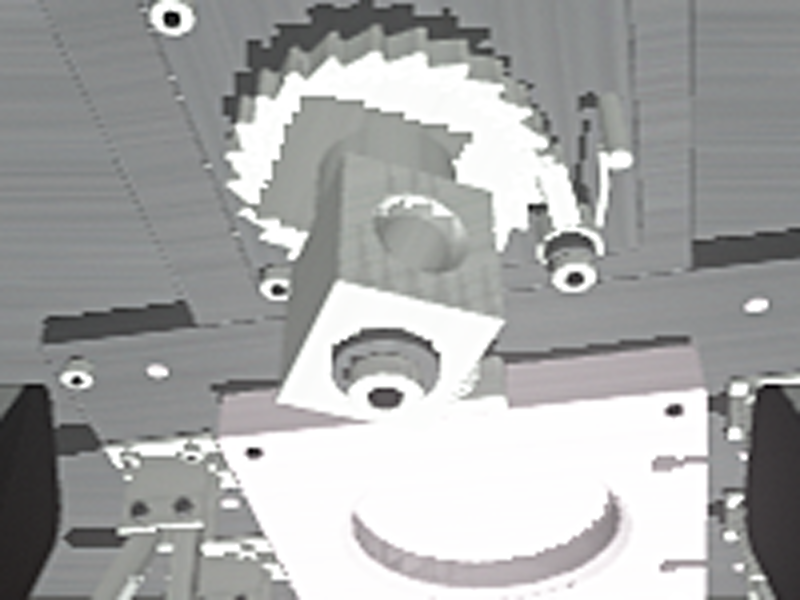

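The oblique view, upside down, shows the eye's mouth at crop (418,232), i.e. (284.5,223), with the face's top corners at crop (340,282) and (505,320) and the rear ones at (278,402) and (~448,418). I'll cast these onto their known heights.

```bash
python3 - <<'E'
from h import *
import pickle
m=pickle.load(open("w3.pkl","rb"));w2=pickle.load(open("w2.pkl","rb"))
f=lambda u,v:[180+u/4,165+v/4]
T=plane(m,[f(340,282),f(505,320),f(278,402)],99);print(T.round(1),np.linalg.norm(T[0]-T[1]),np.linalg.norm(T[0]-T[2]))
L=plane(m,[f(345,152),f(495,190)],61);print("low",L.round(1),np.linalg.norm(L[0]-L[1]))
for a in (T,L):
    e=a[1]-a[0];y=np.arctan2(e[1],e[0]);print("bore yaw",y-np.pi/2, "face mid",(a[0]+a[1])[:2]/2)
e=T[2]-T[0];print("side yaw",np.arctan2(e[1],e[0]))
M=plane(m,[f(418,232),f(421,235)],80);print("mouth",M.round(1))
A=plane(m,[f(385,395)],108);print("axis w3",A.round(1))
E
```

```text
[[578.4   4.9  99. ]
 [590.4  38.6  99. ]
 [619.9 -10.5  99. ]] 35.80483390980818 44.22974319029343
low [[578.5   4.6  61. ]
 [590.4  38.7  61. ]] 36.13095724542174
bore yaw -0.3423325309081364 face mid [584.43089557  21.7838615 ]
bore yaw -0.3362358679870139 face mid [584.42308118  21.66142026]
side yaw -0.356364274694281
mouth [[584.2  20.8  80. ]
 [585.1  21.4  80. ]]
axis w3 [[604.3  13.8 108. ]]
```

The sizes check out (36 and 44 mm), and the two axis estimates agree to about 1 mm. Mouth ≈ (584.6,21.6,80), bore yaw ≈ -0.345, bar yaw 0.215, grip point (481.7,307,45). Picking the bar.

```bash
python3 - <<'E'
from h import *
import pickle
pi=np.pi; y=.215-pi
bot.move_ptp([481.7,307,110],[pi,0,y])
bot.movel([481.7,307,26],max_speed=80,threshold=15);st()
bot.grip(0.0,110);bot.dwell(.2);st()
bot.movel([481.7,307,90],max_speed=80);st()
bot.movel([475,300,165],max_speed=150)
b=-.345;d=np.array([np.cos(b),np.sin(b),0]);M=np.array([584.6,21.6,80])
P=M-d*(160+25)-[0,0,19]
bot.move_ptp(list(P+[0,0,70]),[pi,0,b-pi])
bot.movel(list(P),max_speed=80);st()
m=imaging.camera_model("wrist");im=imaging.capture("wrist");cv2.imwrite("pics/w4.png",im);pickle.dump(m,open("w4.pkl","wb"))
print(project(m,[M,M-d*25]))
s=imaging.capture("side");sm=imaging.camera_model("side");print(project(sm,[M,M-d*25]));cv2.imwrite("pics/s4.png",s)
a=cv2.resize(im,(440,330));x,yy=project(sm,M)[0].astype(int)
cr=cv2.resize(s[yy-50:yy+60,x-50:x+70],(360,330),interpolation=cv2.INTER_CUBIC)
cv2.imwrite("pics/v4.png",np.hstack([a,cr]))
E
```

```text
t13.78 [482.2 307.3  26.6] [ 3.141e+00  1.000e-03 -2.927e+00] F [ 0.4 -0.4  0.8] T [0.01 0.05 0.  ] gf 0.0 op 0.999
t14.61 [481.6 308.1  26.5] [ 3.139  0.    -2.926] F [-2.5  4.4  5.2] T [ 0.85  0.56 -0.07] gf 107.4 op 0.228
t15.56 [481.3 306.7  89.5] [-3.141e+00 -1.000e-03 -2.927e+00] F [ 0.2 -0.2 -4.8] T [-0.03  0.08  0.04] gf 107.6 op 0.225
t18.14 [411.   84.3  61.3] [3.141e+00 1.000e-03 2.797e+00] F [-0.3  0.3 -3.9] T [-0.    0.07  0.05] gf 107.6 op 0.227
[[278.84930518 533.32646406]
 [278.83878077 507.51389008]]
[[248.10316724 217.75264999]
 [254.80932724 220.98065488]]
```

View pics/v4.png

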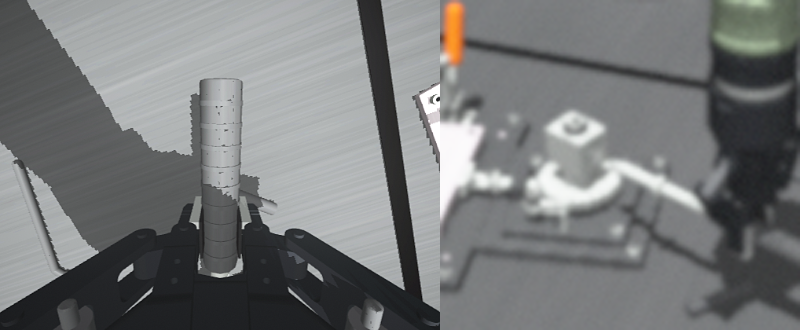

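The bar is gripped straight, its rear end at (280,102) in the wrist view. In the side view the nose lies in line with the eye, just short of it. Inserting now under force guard.

```bash
python3 - <<'E'
from h import *
import pickle
m=pickle.load(open("w4.pkl","rb"));e=plane(m,[[280,102]],80)[0];s=bot.get_state();print("rear dist (80):",np.linalg.norm((e-s["tcp_pos"])[:2]))
b=-.345;d=np.array([np.cos(b),np.sin(b),0]);M=np.array([584.6,21.6,80]);Z=np.array([0,0,19])
hit=bot.movel(list(M+d*(-160+20)-Z),max_speed=50,threshold=12);print(hit);s=st()
if not hit:
    hit=bot.movel(list(M+d*(-160+49)-Z),max_speed=50,threshold=15);print(hit);s=st()
    if not hit:
        hit=bot.movel(list(M+d*(-160+64)-Z),max_speed=25,threshold=12);print(hit);s=st()
q=s["tcp_pos"]+Z-M;print("nose depth",q@d+160,"lateral",q@[-d[1],d[0],0])
E
```

```text
rear dist (80): 79.70234422978388
False
t19.29 [452.3  69.   60.8] [-3.141e+00 -1.000e-03  2.797e+00] F [-0.2  0.1 -4. ] T [ 0.    0.13 -0.04] gf 110.6 op 0.223
False
t20.02 [479.8  59.1  60.8] [-3.141e+00 -1.000e-03  2.796e+00] F [ 0.6 -1.9 -4.7] T [ 0.37  1.33 -0.02] gf 112.4 op 0.225
True
t20.46 [485.3  56.8  59.8] [-3.141 -0.007  2.797] F [ 0.6 -1.  -3.1] T [-0.15 -0.15 -0.  ] gf 110.9 op 0.225
nose depth 54.635412689878876 lateral -0.4231461093766882
```

```bash
cat > sw.py <<'E'
from h import *
import sys,pickle
A=np.array([605.0,14.0]);pi=np.pi
def ang(s): v=A-s["tcp_pos"][:2];return np.arctan2(v[1],v[0])
def tgt(b,r,z): return [A[0]-r*np.cos(b),A[1]-r*np.sin(b),z],[pi,0,b-pi]
def swing(b0,b1,step,r,z,speed=40):
    n=int(np.ceil(abs(b1-b0)/step))
    for b in np.linspace(b0,b1,n+1)[1:]:
        p,o=tgt(b,r,z);bot.movel(p,o,max_speed=speed);s=bot.get_state()
        c=np.array([-np.sin(b),np.cos(b)]);F=s["contact_force"][:2]
        d=s["tcp_pos"][:2]-A; M=s["wrist_torque"][2]+(d[0]*F[1]-d[1]*F[0])/1000
        print("t%.1f b%.3f meas%.3f yaw%.3f r%.1f Ft%.1f Fr%.1f Tz%.2f M%.2f gf%.0f"%(s["t"],b,ang(s),(s["orientation"][2]+pi+pi)%(2*pi)-pi,np.linalg.norm(d),F@c,F@[c[1],-c[0]],s["wrist_torque"][2],M,s["gripper_force"]))
E
python3 - <<'E'
from sw import *
bot.dwell(.2);s=bot.get_state();r=np.linalg.norm(A-s["tcp_pos"][:2]);print(ang(s),r)
swing(-.345,.26,.025,125.5,60.5)
E
```

```text
-0.3426469281469946 127.58111339897123
t20.9 b-0.321 meas-0.319 yaw-0.321 r126.7 Ft-0.4 Fr-2.3 Tz-0.07 M-0.01 gf111
t21.2 b-0.297 meas-0.296 yaw-0.297 r126.9 Ft0.6 Fr-4.0 Tz-0.04 M-0.12 gf111
t21.4 b-0.272 meas-0.272 yaw-0.273 r127.1 Ft0.2 Fr-5.0 Tz-0.08 M-0.11 gf111
t21.7 b-0.248 meas-0.251 yaw-0.249 r127.3 Ft2.0 Fr-5.7 Tz-0.17 M-0.42 gf111
t21.9 b-0.224 meas-0.228 yaw-0.225 r127.3 Ft2.1 Fr-4.3 Tz-0.28 M-0.54 gf111
t22.2 b-0.200 meas-0.204 yaw-0.200 r127.4 Ft2.3 Fr-6.0 Tz-0.22 M-0.51 gf111
t22.4 b-0.176 meas-0.181 yaw-0.176 r127.4 Ft2.8 Fr-5.8 Tz-0.24 M-0.60 gf111
t22.7 b-0.151 meas-0.158 yaw-0.152 r127.4 Ft2.7 Fr-5.1 Tz-0.31 M-0.66 gf111
t22.9 b-0.127 meas-0.130 yaw-0.128 r127.4 Ft2.4 Fr-5.8 Tz-0.22 M-0.52 gf111
t23.2 b-0.103 meas-0.101 yaw-0.104 r127.4 Ft-0.3 Fr-6.1 Tz-0.13 M-0.09 gf111
t23.4 b-0.079 meas-0.080 yaw-0.079 r127.5 Ft1.3 Fr-4.8 Tz-0.10 M-0.26 gf111
t23.7 b-0.055 meas-0.059 yaw-0.055 r127.5 Ft2.2 Fr-7.0 Tz-0.14 M-0.41 gf111
t23.9 b-0.030 meas-0.036 yaw-0.031 r127.5 Ft2.5 Fr-5.8 Tz-0.19 M-0.51 gf111
t24.2 b-0.006 meas-0.013 yaw-0.007 r127.5 Ft3.6 Fr-6.3 Tz-0.19 M-0.64 gf111
t24.4 b0.018 meas0.012 yaw0.017 r127.5 Ft2.5 Fr-6.2 Tz-0.20 M-0.52 gf111
t24.7 b0.042 meas0.035 yaw0.041 r127.6 Ft3.2 Fr-6.3 Tz-0.31 M-0.71 gf111
t24.9 b0.066 meas0.059 yaw0.066 r127.6 Ft2.3 Fr-5.6 Tz-0.20 M-0.48 gf111
t25.2 b0.091 meas0.079 yaw0.090 r127.6 Ft5.1 Fr-5.0 Tz-0.41 M-1.05 gf111
t25.4 b0.115 meas0.103 yaw0.114 r127.6 Ft4.7 Fr-5.1 Tz-0.36 M-0.95 gf111
t25.7 b0.139 meas0.135 yaw0.138 r127.6 Ft0.5 Fr-6.5 Tz-0.05 M-0.11 gf111
t25.9 b0.163 meas0.162 yaw0.163 r127.6 Ft0.5 Fr-7.0 Tz0.03 M-0.03 gf111
t26.2 b0.187 meas0.182 yaw0.187 r127.6 Ft1.8 Fr-6.3 Tz-0.03 M-0.25 gf111
t26.4 b0.212 meas0.203 yaw0.211 r127.6 Ft3.6 Fr-4.8 Tz-0.13 M-0.58 gf111
t26.7 b0.236 meas0.227 yaw0.235 r127.7 Ft3.6 Fr-6.4 Tz-0.12 M-0.57 gf111
t26.9 b0.260 meas0.250 yaw0.259 r127.7 Ft4.0 Fr-6.3 Tz-0.19 M-0.69 gf111
```

Clicks 1 and 2 show at b≈-0.12 and 0.13, 0.26 apart as expected. The third should come near 0.39 and the fourth near 0.65; I'll continue to 0.73.

```bash
python3 - <<'E'
from sw import *
swing(.26,.74,.02,125.5,60.5)
im=imaging.capture("scene");m=imaging.camera_model("scene");cv2.imwrite("pics/s5.png",im)
im2=imaging.capture("side");cv2.imwrite("pics/d5.png",im2);m2=imaging.camera_model("side")
o=[]
for i,mm in((im,m),(im2,m2)):
    u,v=project(mm,[605,14,99])[0].astype(int);print(u,v)
    o.append(cv2.resize(i[v-35:v+35,u-40:u+40],(400,350),interpolation=cv2.INTER_CUBIC))
cv2.imwrite("pics/v5.png",np.hstack(o))
E
```

```text
t27.2 b0.280 meas0.268 yaw0.279 r127.7 Ft4.6 Fr-5.6 Tz-0.22 M-0.79 gf111
t27.4 b0.300 meas0.288 yaw0.299 r127.7 Ft3.5 Fr-5.6 Tz-0.26 M-0.70 gf111
t27.7 b0.320 meas0.307 yaw0.319 r127.7 Ft5.2 Fr-6.0 Tz-0.21 M-0.87 gf111
t27.9 b0.340 meas0.328 yaw0.339 r127.7 Ft4.1 Fr-4.9 Tz-0.25 M-0.76 gf111
t28.2 b0.360 meas0.345 yaw0.359 r127.7 Ft5.2 Fr-6.1 Tz-0.23 M-0.89 gf111
t28.4 b0.380 meas0.362 yaw0.379 r127.7 Ft7.4 Fr-5.4 Tz-0.48 M-1.41 gf112
t28.7 b0.400 meas0.392 yaw0.399 r127.7 Ft1.0 Fr-7.9 Tz-0.04 M-0.16 gf111
t28.9 b0.420 meas0.416 yaw0.419 r127.6 Ft1.2 Fr-6.2 Tz0.07 M-0.08 gf111
t29.2 b0.440 meas0.434 yaw0.439 r127.7 Ft2.0 Fr-7.1 Tz0.03 M-0.22 gf111
t29.4 b0.460 meas0.450 yaw0.459 r127.7 Ft3.2 Fr-6.3 Tz-0.07 M-0.47 gf111
t29.7 b0.480 meas0.467 yaw0.479 r127.7 Ft3.6 Fr-4.7 Tz-0.18 M-0.63 gf111
t29.9 b0.500 meas0.485 yaw0.499 r127.7 Ft4.9 Fr-5.8 Tz-0.22 M-0.83 gf111
t30.2 b0.520 meas0.505 yaw0.519 r127.7 Ft6.1 Fr-5.5 Tz-0.22 M-0.99 gf111
t30.4 b0.540 meas0.525 yaw0.539 r127.7 Ft4.3 Fr-5.9 Tz-0.12 M-0.66 gf111
t30.7 b0.560 meas0.542 yaw0.559 r127.6 Ft5.7 Fr-5.2 Tz-0.32 M-1.03 gf111
t30.9 b0.580 meas0.563 yaw0.579 r127.7 Ft5.6 Fr-6.3 Tz-0.35 M-1.05 gf111
t31.2 b0.600 meas0.582 yaw0.599 r127.6 Ft5.8 Fr-6.0 Tz-0.23 M-0.96 gf111
t31.4 b0.620 meas0.603 yaw0.619 r127.6 Ft6.4 Fr-5.8 Tz-0.26 M-1.07 gf111
t31.7 b0.640 meas0.619 yaw0.639 r127.6 Ft6.7 Fr-5.3 Tz-0.35 M-1.19 gf112
t31.9 b0.660 meas0.638 yaw0.658 r127.6 Ft6.4 Fr-5.8 Tz-0.45 M-1.25 gf112
t32.2 b0.680 meas0.656 yaw0.678 r127.6 Ft6.9 Fr-5.0 Tz-0.44 M-1.31 gf112
t32.4 b0.700 meas0.690 yaw0.699 r127.7 Ft3.4 Fr-7.1 Tz0.15 M-0.27 gf111
t32.7 b0.720 meas0.708 yaw0.719 r127.6 Ft4.2 Fr-5.3 Tz-0.02 M-0.55 gf111
t32.9 b0.740 meas0.724 yaw0.739 r127.6 Ft5.1 Fr-5.6 Tz-0.14 M-0.78 gf111
271 225
242 209
```

View pics/v5.png

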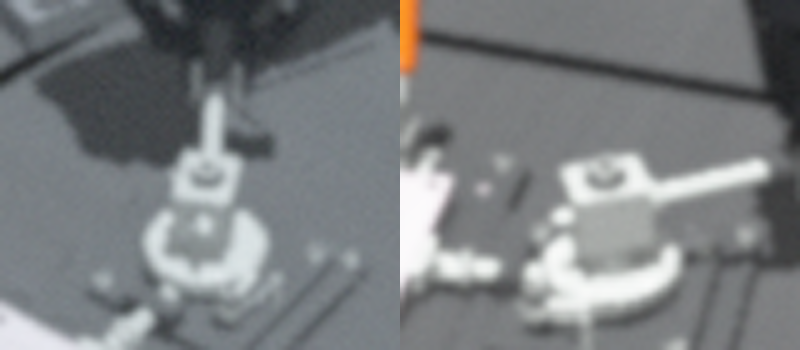

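The boss is turned with the bar, which is in it. Torque drops at b≈-0.12, 0.13, 0.39 and 0.69 make four clicks. Ratchet ≈ yaw + 0.335, so I'll move to yaw 0.82 (ratchet ≈ 1.155) and cross-check with a top-face measurement.

```bash
python3 - <<'E'
from sw import *
swing(.74,.82,.02,125.5,60.5,25)
bot.dwell(.5)
a=ang(st());m=imaging.camera_model("side")
n=8;im=np.mean([imaging.capture("side").astype(float) for _ in range(n)],0).astype(np.uint8)
# rectify to z=99 plane, 0.25 mm/px, look for bright top face
g=np.array([[-50,-50],[50,-50],[50,50],[-50,50]],float)
src=project(m,np.c_[g+A,np.full(4,99.)]).astype(np.float32)
H=cv2.getPerspectiveTransform(src,((g+50)*4).astype(np.float32))
r=cv2.warpPerspective(im,H,(400,400),flags=cv2.INTER_CUBIC);r=cv2.flip(r,0) # up=+y
cv2.imwrite("pics/v6.png",r)
E
```

```text
t33.3 b0.760 meas0.741 yaw0.759 r127.6 Ft7.3 Fr-5.8 Tz-0.23 M-1.15 gf111
t33.5 b0.780 meas0.759 yaw0.779 r127.6 Ft5.5 Fr-6.5 Tz-0.26 M-0.95 gf111
t33.8 b0.800 meas0.781 yaw0.799 r127.6 Ft5.8 Fr-5.6 Tz-0.18 M-0.90 gf111
t34.0 b0.820 meas0.799 yaw0.818 r127.6 Ft6.0 Fr-5.8 Tz-0.25 M-0.99 gf111
t34.51 [516.1 -77.4  59.5] [ 3.137 -0.004 -2.323] F [-7.7 -0.3 -1.3] T [ 0.2   1.53 -0.27] gf 111.3 op 0.225
```

View pics/v6.png

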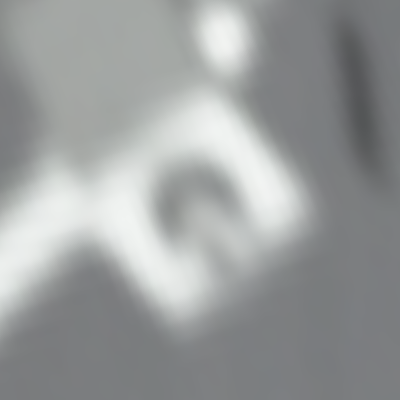

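The rectified top face lies at about 0.70 rad, giving ratchet ≈ 1.12–1.155, inside the window and near its middle. I'll nudge it 0.02 rad further towards the centre, check it is steady, and hand in.

```bash
python3 - <<'E'
from sw import *
swing(.82,.84,.02,125.5,60.5,15)
bot.dwell(1.0);print(ang(st()));bot.dwell(.5);print(ang(st()))
print(bot.sign_off())
E
```

```text
t35.2 b0.830 meas0.809 yaw0.829 r127.5 Ft6.9 Fr-6.0 Tz-0.27 M-1.14 gf111
t35.4 b0.840 meas0.818 yaw0.838 r127.5 Ft6.6 Fr-5.2 Tz-0.27 M-1.10 gf111
t36.41 [517.8 -79.   59.5] [ 3.136 -0.004 -2.303] F [-9.   0.7 -1. ] T [ 0.23  1.59 -0.32] gf 111.4 op 0.226
0.8178250261152402
t36.91 [517.8 -79.1  59.5] [ 3.137 -0.004 -2.303] F [-10.   -0.   -2.9] T [ 0.22  1.57 -0.29] gf 111.4 op 0.221
0.8180578810793575
the job is handed in; nothing more can be done
None
```

The job is handed in at 37 s: the bar is in the eye, collar against the boss, gripped at about 111 N and held steady after four counted clicks at an estimated ratchet angle of 1.14–1.17 rad, though sign-off returned no verdict, so the pass is unconfirmed.

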